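Park the bit caddy in its taped bay

ROBOT

A 7-joint arm with a two-finger parallel gripper is mounted at the origin on the work surface. World frame = base frame: x ahead of the robot, y to its left, z up, the work surface at z = 0. Lengths are in m, angles in degrees, forces in N, time in s.
With the tool pointing down it reaches from about 0.35 to 0.775 m from the base axis. Payload 3.1 kg.
Tool frame: the origin (TCP) lies midway between the tips of the shut fingers; the grasp point (between the pads) lies 19 mm behind it; z points along the fingers, y is the line along which they close (so a half turn about z gives the same grasp; the last joint's range is limited). The gripper opens to 85 mm and grips with 20 to 120 N. Pads are 22 mm wide; open, the fingers measure 114 mm over their backs; the gripper's body (76 mm by 85 mm) begins 54 mm behind the grasp point. The pads swing forward as they close: fully open they stand 13 mm farther back than shut.
Start: joints at [68.6, 17.813, 0.802, 86.603, -0.252, 75.585, -1.558], TCP at [0.179, -0.52, 0.231] pointing down, gripper open.
Joint ranges: [-154.91, 154.91], [-16.99, 109.72], [-72.82, 74.43], [7.12, 147.25], [-82.49, 262.49], [11.32, 116.49], [-174.64, 174.64]. Speed limits (degrees/s): [159.86, 159.86, 180, 180, 180, 180, 180].

INTERFACE

Orientations are given as a 3x3 rotation matrix whose columns are the frame's x, y, z axes.
In Python, from rig import get_state, camera, sign_off, trace, landmark_of gives the robot as it stands.
- The arm moves only by the shell command python3 -m creep 'ROWS' [FORCE]. ROWS is a JSON list of rows, 1 to 5 of them, each of 5 numbers: dx, dy, dz in m, then a turn about the tool's z in degrees, then the opening from 0.0 (shut) to 1.0 (fully open); each row is the pose to reach, as a shift and turn from the pose commanded when the command began, along the tool's axes at that moment; what a row does not reach only later rows make up. A row lasts 1/8 s, in which the tool goes at most 0.0625 m and 10.7 degrees, less where a joint would pass 70% of its speed; a pose out of reach is approached as far as the arm can. The fingers move at their own pace and stop on an object; FORCE is the grip in N (left out, the last holds). Time passes only in rows, so rows that do not move let the fingers close. It prints the time, the measured TCP pose, the force, the opening and the grip force at its end. Input that does not fit is refused with a message, and nothing moves.
- get_state(): the state, without advancing time (a new reading comes with each control period).
- camera(name): name is "side" or "top"; returns a dict with "frame" (400x640x3 uint8, blue, green, red), "mtx" (3x3 intrinsics, pixels), "dist_coeffs" ([k1, k2, p1, p2, k3] as OpenCV has them; the pictures are not rectified), "rvec" (rotation vector, rad) and "tvec" (3), from world to camera coordinates, as OpenCV has them. Camera axes: x right, y down, z forward; pixel columns grow to the right and rows downward; lengths in m; the calibration is good to about 2 mm. A picture is of the moment at which its call begins. There is no depth.
- sign_off(): hands the job in; it is judged then, once.
Trained networks look in a picture, given as the dict that the camera call returned (one of the last four; its "shot" number tells which), for a name from the list of things; names that differ only in an ending like _2 or _b are one class to them, and where a whole thing is asked for, a point or a joint stands for the part that bears it (a point fixed in the world has none). Each returns a list of dicts, best first, with "score" (0 to 1); they miss things now and then, are a little off and sometimes report something else, mostly with a low value. They report only what shows in the picture. A call takes as long as a camera call. They do not tell look-alikes from the thing itself.
- trace(picture, name): "region" (400x640 bool, what is visible of it).
- landmark_of(picture, name): "position" ([x, y, z] in m, in world coordinates, good to about 4 mm: a listed point, or the origin of a listed thing).
The state is a dict: "time": time; "qpos": joint angles; "qd": joint speeds; "tau": joint torques, N m; "eef_pos": TCP position; "tcp_rot": TCP orientation; "contact_force": force on the tool from outside, world axes, zero at the start; "torque": the same for the moment, N m; "opening": opening from 0.0 (shut) to 1.0 (fully open); "gripper_force": force on a finger pad.
Only numpy, scipy, OpenCV 4.12 (cv2) and the standard library are available. Lean on these libraries where they do the work, as an engineer would, in place of code of your own. Each camera call takes 0.05 s, during which the arm holds its last target. There are 200 camera calls.

TASK

Take the wheeled bit caddy by its orange push bar and push it straight ahead until all four swivel castors trail straight behind their pivots, then steer it, always rolling, into the yellow-taped bay, square to the bay and midway between its side tapes. Roll it up gently until its nose presses the red sprung stop with about 5 N (never 14 N or more), hold that press for a second, then let go so that the caddy stands still in the bay, near the stop, with its castors still trailing. Do not lift or tip the caddy, and leave the stapler, glue bottle and tin where they are.

Things in the scene. Friction and masses are not known exactly. Their poses are not given: they have to be found in the camera images.
- caddy: Caddy, 0.6 to 0.9 kg: grey deck with low clear walls (150 x 86 mm, top 70 mm high), yellow block of red and green bits (tops 71 mm), four swivel castors at the ends of two dark cross bars (146 mm wide, 38 mm high). Origin: on the bench under mid-deck; x ahead (push bar to nose), y left, z up. Rolls at about 0.5 N once the castors trail.
- nose (a point): Middle of the caddy's flat black rubber nose, 85 mm ahead of the caddy's origin and 57 mm up; the face is 80 mm wide, 44 to 70 mm high. Axes as the caddy's.
- push_bar (a point): Middle of the orange push bar, 100 mm behind the caddy's origin, 96 mm above the bench: 12 x 12 mm section, along the caddy's y, 74 mm clear between its uprights. Pinch it from above, fingers closing along the caddy's x; the nearest thing ahead is the deck's rear wall, 19 mm ahead of the bar, its top 26 mm below the bar's middle. Axes as the caddy's.
- axle_fl (a point): Axle centre of the front left castor's wheel (25 mm diameter, dark tyre, orange hub). The castor swivels freely about an upright pivot at (55, 60) mm in the caddy's frame; the axle is 15 mm from the pivot and 12.5 mm above the bench, straight behind the pivot (towards the caddy's -x) once it trails.
- axle_fr (a point): Axle centre of the front right castor's wheel (25 mm diameter, dark tyre, orange hub). The castor swivels freely about an upright pivot at (55, -60) mm in the caddy's frame; the axle is 15 mm from the pivot and 12.5 mm above the bench, straight behind the pivot (towards the caddy's -x) once it trails.
- axle_rl (a point): Axle centre of the rear left castor's wheel (25 mm diameter, dark tyre, orange hub). The castor swivels freely about an upright pivot at (-55, 60) mm in the caddy's frame; the axle is 15 mm from the pivot and 12.5 mm above the bench, straight behind the pivot (towards the caddy's -x) once it trails.
- axle_rr (a point): Axle centre of the rear right castor's wheel (25 mm diameter, dark tyre, orange hub). The castor swivels freely about an upright pivot at (-55, -60) mm in the caddy's frame; the axle is 15 mm from the pivot and 12.5 mm above the bench, straight behind the pivot (towards the caddy's -x) once it trails.
- bay: Bay fixed to the bench: yellow tapes at y = +-90 mm (x -125 to 130 mm) and across its end at x = 130 mm; open at -x; a blue block (top 70 mm) beyond the end carries the stop. Drive the caddy in with its x along the bay's x, its origin at y = 0 within 15 mm. Origin: on the bench, where the caddy's origin stands when it meets the stop set farthest out; x points into the bay, z up.
- stop_zone (a point): Fixed point, NOT the stop's face: nearest place the face can be, 85 mm along the bay's x, 57 mm up. The red stop pad (70 mm wide, 44 to 70 mm high) faces -x; by hand setting its face is 0 to 32 mm beyond this point, unmeasured: find it by touch (the caddy's origin is then at bay x = 0 to 32 mm). The pad is sprung: 1 mm per 2.5 N, 10 mm in all. Axes as the bay's.
- stapler: Black desk stapler, 135 x 36 x 45 mm, lying on the bench; origin under its middle, x along its length. Leave it alone.
- glue_bottle: White bottle with orange cap, 42 mm in diameter, 105 mm tall; origin under its middle. Leave it alone.
- disc_tin: Round white tin, 72 mm in diameter, 30 mm tall; origin under its middle. Leave it alone.
There are look-alikes about, which are no part of the job. Of the things that look like the caddy, the largest one is meant.

How it is judged:
By the outcome, as a careful person would: the job done as asked, in the order asked, and still so for the second after the job is handed in, with the robot touching nothing.
It also fails if it takes over 61 s, if anything falls off the work surface, if the arm or the gripper's body presses on something with over 40 N, if the wrist force passes 120 N, or if a joint passes its speed limit or range.

## Working session

There is one attempt and no reset: what is moved stays moved. The work goes in short steps, Python scripts to look and compute and a shell command to move; the robot and the scene stay as the last step left them, time stands still between calls to the robot, and variables do not carry over. Pictures are saved under pics/ and viewed, at most 10 in all, crops included, and the job is handed in when it is done.

```bash
mkdir -p pics; ls; cat > h.py <<'E'
import numpy as np, cv2
from rig import *
def save(p,n): cv2.imwrite('pics/'+n+'.png',p['frame'])
def ray(p,u,v,z):
    n=cv2.undistortPoints(np.array([[[u,v]]],float),np.array(p['mtx']),np.array(p['dist_coeffs']))[0,0]
    R=cv2.Rodrigues(np.array(p['rvec'],float))[0];t=np.array(p['tvec'],float).ravel()
    c=-R.T@t;d=R.T@np.array([n[0],n[1],1]);return c+d*(z-c[2])/d[2]
def proj(p,X): return cv2.projectPoints(np.array(X,float).reshape(-1,3),np.array(p['rvec'],float),np.array(p['tvec'],float),np.array(p['mtx']),np.array(p['dist_coeffs']))[0][:,0]
E
python3 - <<'E'
from h import *
s=get_state();print(s['time'],s['eef_pos'],s['tcp_rot'],s['opening'])
for c in('top','side'):
    p=camera(c);save(p,c+'0')
    for n in('caddy','push_bar','nose','axle_fl','axle_fr','axle_rl','axle_rr','bay','stop_zone','stapler','glue_bottle','disc_tin'):
        for d in landmark_of(p,n)[:4]: print(c,n,np.round(d['position'],3),round(d['score'],2),proj(p,d['position']).round()[0])
E
```

```text
pics
0.0 [ 0.17893737 -0.51928321  0.23021661] [[ 9.45435228e-01  3.25808947e-01 -8.71251073e-04]
 [ 3.25810097e-01 -9.45432594e-01  2.23413809e-03]
 [-9.58069837e-05 -2.39609525e-03 -9.99997125e-01]] 0.9995766698911221
top caddy [ 0.421 -0.563 -0.002] 0.84 [444. 233.]
top caddy [ 0.248 -0.287  0.001] 0.74 [364. 283.]
top caddy [ 0.462 -0.215  0.057] 0.37 [344. 216.]
top push_bar [ 0.468 -0.395  0.091] 0.97 [401. 214.]
top push_bar [ 0.424 -0.482  0.076] 0.85 [427. 229.]
top push_bar [ 0.306 -0.332  0.077] 0.64 [381. 265.]
top nose [ 0.193 -0.241  0.046] 0.97 [351. 301.]
top nose [ 0.423 -0.631  0.043] 0.88 [469. 232.]
top nose [ 0.467 -0.214  0.058] 0.79 [344. 214.]
top nose [ 0.462 -0.302  0.001] 0.65 [368. 219.]
top axle_fr [ 0.466 -0.218  0.058] 0.38 [345. 215.]
top axle_rl [ 0.392 -0.343  0.012] 0.49 [381. 239.]
top stop_zone [0.51  0.293 0.056] 0.84 [190. 197.]
top stapler [ 0.763 -0.136 -0.002] 0.88 [321. 135.]
top glue_bottle [0.78  0.124 0.001] 0.57 [249. 128.]
top disc_tin [ 0.695 -0.321  0.005] 0.77 [373. 154.]
side caddy [ 0.467 -0.303 -0.001] 0.95 [366. 193.]
side caddy 
[... 182 characters left out ...]
6 [413. 191.]
side push_bar [ 0.471 -0.395  0.095] 0.58 [380. 159.]
side nose [ 0.459 -0.212  0.056] 0.96 [353. 196.]
side nose [ 0.43  -0.626  0.045] 0.74 [420. 143.]
side nose [ 0.19  -0.237  0.043] 0.63 [427. 229.]
side axle_fl [ 0.418 -0.243  0.013] 0.6 [368. 205.]
side axle_fr [ 0.516 -0.231  0.014] 0.55 [343. 195.]
side axle_rr [ 0.375 -0.503  0.01 ] 0.6 [416. 172.]
side stop_zone [0.511 0.298 0.056] 0.96 [234. 288.]
side stop_zone [ 0.468 -0.396  0.096] 0.66 [381. 159.]
side stop_zone [ 0.691 -0.316 -0.003] 0.36 [320. 168.]
side stapler [ 0.766 -0.144 -0.   ] 0.61 [276. 183.]
side glue_bottle [ 0.781  0.121 -0.002] 0.58 [220. 223.]
side disc_tin [ 0.694 -0.318  0.001] 0.63 [320. 167.]
```

```bash
python3 - <<'E'
import cv2
a=cv2.imread('pics/top0.png')[130:350,140:500];cv2.imwrite('pics/c1.png',cv2.resize(a,None,fx=2.2,fy=2.2,interpolation=2))
a=cv2.imread('pics/side0.png')[110:260,290:470];cv2.imwrite('pics/c2.png',cv2.resize(a,None,fx=4,fy=4,interpolation=2))
E
```

```text
(no output)
```

View pics/c1.png

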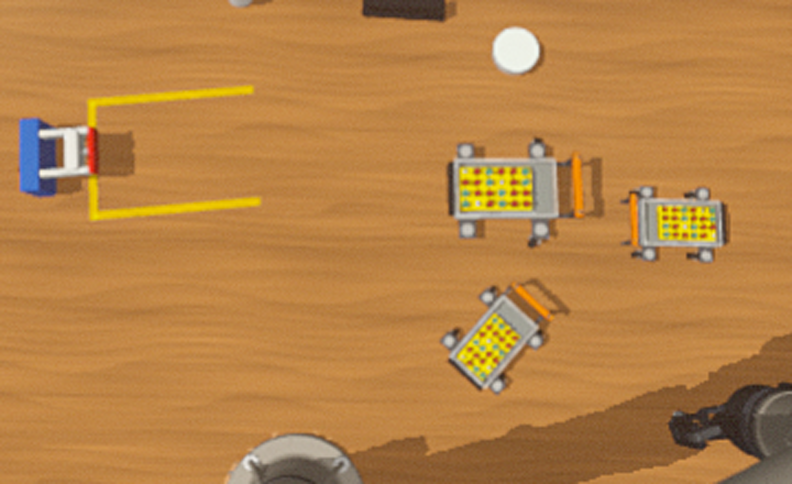

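View pics/c2.png

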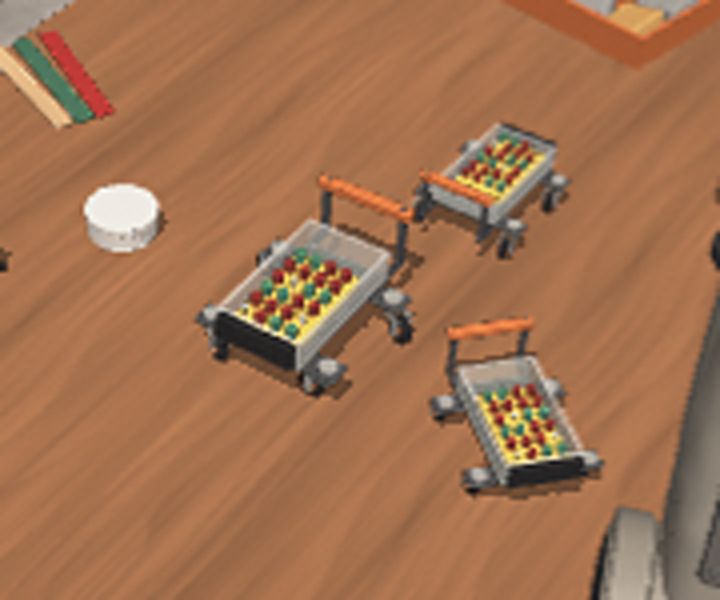

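Three caddies: at (370,215), (450,231) and (364,283) in the top picture. The one at (370,215) is the largest (bar 96 mm high against about 75 mm for the others), and its nose faces the bay. The enlarged crops confirm it. Next: the bay and caddy poses by colour.

```bash
cat >> h.py <<'E'
def bayfit(p):
    hsv=cv2.cvtColor(p['frame'],cv2.COLOR_BGR2HSV)
    m=cv2.inRange(hsv,(22,190,150),(34,255,255));v,u=np.nonzero(m)
    P=np.array([ray(p,a,b,0.0)[:2] for a,b in zip(u,v) if a<275])
    return P
def barfit(p,c,z=.102,r=.09):
    hsv=cv2.cvtColor(p['frame'],cv2.COLOR_BGR2HSV)
    m=cv2.inRange(hsv,(5,190,190),(17,255,255));v,u=np.nonzero(m)
    P=np.array([ray(p,a,b,z)[:2] for a,b in zip(u,v)])
    return P[np.hypot(*(P-c).T)<r]
E
python3 - <<'E'
from h import *
p=camera('top')
P=bayfit(p);print(len(P),P.min(0),P.max(0))
for nm,s in(('hi',(P[:,0]>.56)),('lo',(P[:,0]<.46)),('end',(P[:,0]>.46)&(P[:,0]<.56)&(P[:,1]>.3))):
    Q=P[s]
    if len(Q)<3: print(nm,len(Q));continue
    c=Q.mean(0);w=np.linalg.svd(Q-c,full_matrices=False)[2][0];t=(Q-c)@w;print(nm,len(Q),c,np.degrees(np.arctan2(w[1],w[0])),c+w*t.min(),c+w*t.max())
Q=barfit(p,np.array([.469,-.395]))
r=cv2.minAreaRect(Q.astype(np.float32));print(len(Q),Q.mean(0),r)
b=trace(p,'caddy')
for d in b[:3]:
    v,u=np.nonzero(d['region']);print(d['score'],u.min(),u.max(),v.min(),v.max())
# yellow block of caddy
hsv=cv2.cvtColor(p['frame'],cv2.COLOR_BGR2HSV)
f=p['frame'];print('dark nose cols')
g=cv2.cvtColor(f,cv2.COLOR_BGR2GRAY)
v,u=np.nonzero(g[195:240,338:352]<50);N=np.array([ray(p,a+338,c+195,.07)[:2] for a,c in zip(u,v)]);print(len(N),N.mean(0),cv2.minAreaRect(N.astype(np.float32)))
E
```

```text
689 [0.41127975 0.07758557] [0.62817931 0.35382508]
hi 318 [0.60540487 0.23805249] 98.77149028288042 [0.62699035 0.09815839] [0.58745983 0.35435318]
lo 349 [0.43159868 0.22093252] -86.48469994379296 [0.42438221 0.338406  ] [0.44041134 0.07747555]
end 22 [0.47671386 0.33619736] -176.2437212934966 [0.55681823 0.3414565 ] [0.4621878  0.33524367]
85 [ 0.46193004 -0.41268317] ((0.46768510341644287, -0.4332858920097351), (0.08883833885192871, 0.09311556071043015), 89.09832763671875)
0.9 424 469 215 249
0.85 343 405 192 242
0.69 341 390 259 309
dark nose cols<stdin>:17: RuntimeWarning: Mean of empty slice.
  ret = ret.dtype.type(ret / rcount)
Traceback (most recent call last):
cv2.error: OpenCV(4.12.0) /io/opencv/modules/imgproc/src/convhull.cpp:143: error: (-215:Assertion failed) total >= 0 && (depth == CV_32F || depth == CV_32S) in function 'convexHull'
```

```bash
cat >> h.py <<'E'
from scipy.optimize import least_squares
def segd(P,a,b):
    d=b-a;t=np.clip((P-a)@d/(d@d),0,1);return np.hypot(*(P-a-t[:,None]*d).T)
def bay(p):
    P=bayfit(p);U=np.array([[-.125,.09],[.13,.09],[.13,-.09],[-.125,-.09]])
    def f(q):
        c,s=np.cos(q[2]),np.sin(q[2]);V=U@np.array([[c,s],[-s,c]])+q[:2]
        return np.min([segd(P,V[i],V[i+1]) for i in range(3)],0)
    r=least_squares(f,[.515,.2,1.64],loss='soft_l1',f_scale=.004);return r.x,np.median(np.abs(f(r.x)))
def barpix(p,c):
    hsv=cv2.cvtColor(p['frame'],cv2.COLOR_BGR2HSV);m=cv2.inRange(hsv,(3,150,170),(17,255,255))
    q=proj(p,[c])[0];v,u=np.nonzero(m);s=np.hypot(u-q[0],v-q[1])<32
    return u[s],v[s]
E
python3 - <<'E'
from h import *
p=camera('top');s=camera('side')
for k in(p,):
    print('bay',bay(k))
for k in(p,s):
    u,v=barpix(k,[.469,-.395,.096])
    Q=np.array([ray(k,a,b,.1)[:2] for a,b in zip(u,v)]);Q=Q[np.hypot(*(Q-[.469,-.395]).T)<.06]
    c=Q.mean(0);w=np.linalg.svd(Q-c)[2][0];t=(Q-c)@w
    print('bar',len(Q),c,np.degrees(np.arctan2(w[1],w[0])),t.min(),t.max())
ends=[]
a=p['frame'][185:250,330:415];cv2.imwrite('pics/c3.png',cv2.resize(a,None,fx=8,fy=8,interpolation=2))
E
```

```text
bay (array([0.52040537, 0.20996408, 1.68365598]), np.float64(0.0033837648730514077))
bar 487 [ 0.47412927 -0.41188486] -169.75944214684682 -0.05791909564687803 0.061629886897961235
bar 83 [ 0.46420726 -0.39101571] -179.96568094613625 -0.04900945559048381 0.04903930342689665
```

View pics/c3.png

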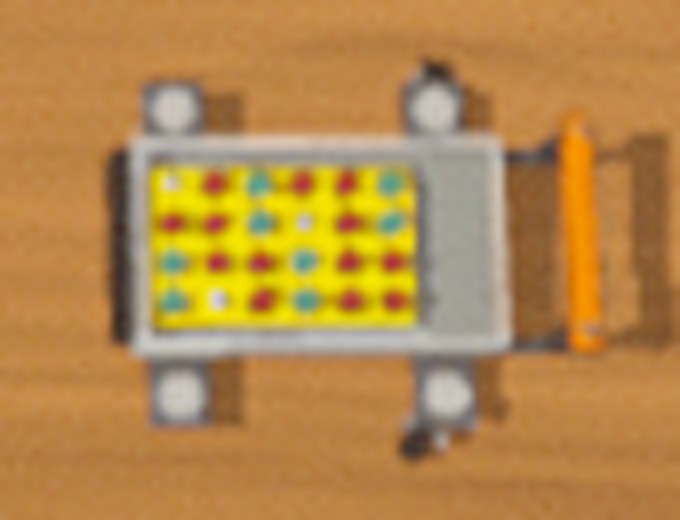

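The crop shows the large caddy with its nose at column 345 and its bar at 402–403. Both rear castors are turned outward, so they don't trail yet.

```bash
python3 - <<'E'
from h import *
p=camera('top')
f=lambda x,y,z:ray(p,330+x/8-.45,185+y/8-.45,z)[:2]
A,B=f(577,118,.1),f(588,345,.1);print('bar',(A+B)/2,np.hypot(*(A-B)),np.degrees(np.arctan2(*(A-B)[::-1]))+90)
C=[f(173,108,.038),f(180,395,.038),f(435,108,.038),f(447,395,.038)]
print('caps mid',np.mean(C,0),np.degrees(np.arctan2(*((C[0]+C[1]-C[2]-C[3])[::-1]))),np.linalg.norm(C[0]-C[2]),np.linalg.norm(C[0]-C[1]))
N=[f(122,152,.07),f(122,342,.07)];print('nose',np.mean(N,0),np.linalg.norm(N[0]-N[1]))
# bay
g=lambda x,y,z=0:ray(p,140+x/2.2-.3,130+y/2.2-.3,z)[:2]
a,b,c,d=g(252,90),g(92,101),g(94,214),g(259,202)
print('bay',a,b,c,d,[np.degrees(np.arctan2(*(q[::-1]))) for q in(b-a,c-d)],np.linalg.norm(b-a),np.linalg.norm(b-c))
q,_=bay(p);print(q)
P=bayfit(p)
R=np.array([[np.cos(q[2]),np.sin(q[2])],[-np.sin(q[2]),np.cos(q[2])]]);L=(P-q[:2])@R.T
for s in(1,-1):
    for lo,hi in((-.11,-.05),(-.05,.05),(.05,.11)):
        m=(s*L[:,1]>.05)&(L[:,0]>lo)&(L[:,0]<hi);print(s,lo,m.sum(),L[m,1].mean(),L[m,1].std())
m=L[:,0]>.11;print(L[m].mean(0),L[:,0].min(),L[:,0].max())
E
```

```text
bar [ 0.46864921 -0.39686176] 0.09116377746787836 91.52413721392963
caps mid [ 0.46707449 -0.29717241] 91.49454362641337 0.11067787437857504 0.12080810275762364
nose [ 0.46192791 -0.21628228] 0.07794869094763698
bay [0.62237194 0.09715663] [0.59722374 0.34838488] [0.41826532 0.32847853] [0.44319287 0.07622223] [np.float64(95.71632166833206), np.float64(95.64355353420395)] 0.25248379535015425 0.18006215820992294
[0.52038583 0.2099195  1.68344288]
1 -0.11 73 0.08983055925022676 0.00398902758624081
1 -0.05 117 0.09013784445479965 0.003970637872375149
1 0.05 70 0.08982373794503679 0.0038571207549027557
-1 -0.11 64 -0.09033716238161074 0.003919459748360914
-1 -0.05 107 -0.08999977858279565 0.0038649877990736044
-1 0.05 65 -0.09008899939983524 0.003929083697893973
[0.12683474 0.00860118] -0.12621912416563422 0.1367500684846557
```

```bash
python3 -m creep '[[0.06,-0.004,0,4,1],[0.12,-0.008,0,8,1],[0.18,-0.012,0,12,0.8],[0.24,-0.016,0,16,0.6],[0.3,-0.02,0,17.4,0.6]]' 30; python3 -m creep '[[0.0139,-0.0009,0.03,0,0.6],[0.0139,-0.0009,0.08,0,0.6],[0.0139,-0.0009,0.08,0,0.6]]'
python3 - <<'E'
from h import *
s=get_state();print(s['eef_pos'],s['tcp_rot'],s['contact_force'],s['opening'])
E
```

```text
time: 2.17
eef_pos: [0.4579, -0.4027, 0.2315]
tcp_rot: [[1.0, 0.027, 0.0], [0.027, -1.0, -0.001], [0.0, 0.001, -1.0]]
contact_force: [0.9, -1.3, 0.1]
opening: 0.604
gripper_force: 0.0
time: 2.55
eef_pos: [0.4672, -0.3996, 0.1465]
tcp_rot: [[1.0, 0.029, -0.009], [0.029, -1.0, 0.007], [-0.009, -0.007, -1.0]]
contact_force: [-0.2, -0.0, -0.1]
opening: 0.601
gripper_force: 0.0
[ 0.46716794 -0.39958346  0.14654435] [[ 0.99955336  0.02851241 -0.00895064]
 [ 0.02857476 -0.99956773  0.00691708]
 [-0.00874955 -0.00716975 -0.99993602]] [-0.15666938 -0.02806024 -0.06876998] 0.6012033294548299
```

```bash
python3 -m creep '[[0.001,-0.002,0.04,0,0.6],[0.001,-0.002,0.069,0,0.6],[0.001,-0.002,0.069,0,0.6]]' 30; python3 - <<'E'
from h import *
p=camera('side');a=p['frame'][90:240,300:460];cv2.imwrite('pics/d1.png',cv2.resize(a,None,fx=4,fy=4,interpolation=2))
E
```

```text
time: 2.92
eef_pos: [0.47, -0.4, 0.082]
tcp_rot: [[1.0, 0.027, -0.002], [0.027, -1.0, 0.001], [-0.002, -0.002, -1.0]]
contact_force: [-0.3, -0.3, 0.6]
opening: 0.598
gripper_force: 0.0
```

View pics/d1.png

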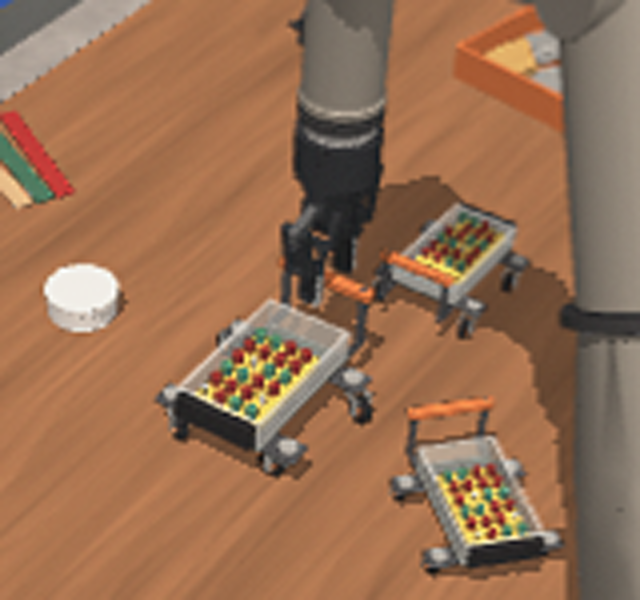

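The open fingers straddle the bar at about (315,255) in the crop, so I'm closing.

```bash
python3 -m creep '[[0,0,0.003,0,0.3],[0,0,0.003,0,0.1],[0,0,0.003,0,0],[0,0,0.003,0,0],[0,0,0.003,0,0]]' 40; python3 -m creep '[[0,0,0,0,0],[0,0,0,0,0]]'; python3 - <<'E'
from h import *
s=get_state();print(s['eef_pos'],s['tcp_rot'],s['contact_force'],s['torque'])
p=camera('top')
for n in('nose','push_bar'):
  for d in landmark_of(p,n)[:3]: print(n,d)
save(p,'t3')
E
```

```text
time: 3.6
eef_pos: [0.4719, -0.4008, 0.0807]
tcp_rot: [[1.0, 0.028, 0.002], [0.028, -1.0, -0.002], [0.002, 0.002, -1.0]]
contact_force: [-0.4, -0.1, 5.0]
opening: 0.129
gripper_force: 42.6
time: 3.85
eef_pos: [0.4719, -0.4008, 0.0807]
tcp_rot: [[1.0, 0.028, 0.002], [0.028, -1.0, -0.002], [0.002, 0.002, -1.0]]
contact_force: [0.0, -0.1, 6.4]
opening: 0.129
gripper_force: 42.6
[ 0.47190484 -0.40083305  0.08070368] [[ 0.99960463  0.02804542  0.00201136]
 [ 0.02804917 -0.99960481 -0.00186076]
 [ 0.00195838  0.00191644 -0.99999625]] [ 0.02003367 -0.12983392  6.43932617] [0.05809025 0.09005171 0.00034183]
nose {'position': [0.4648, -0.2181, 0.0575], 'score': 0.79}
nose {'position': [0.4215, -0.631, 0.0467], 'score': 0.78}
nose {'position': [0.1971, -0.239, 0.0457], 'score': 0.64}
push_bar {'position': [0.4686, -0.3999, 0.0947], 'score': 0.84}
push_bar {'position': [0.4243, -0.4849, 0.0731], 'score': 0.74}
push_bar {'position': [0.7644, -0.142, -0.0004], 'score': 0.69}
```

```bash
python3 -m creep '[[0,-0.002,-0.001,0,0],[0,-0.007,-0.001,0,0],[0,-0.015,-0.001,0,0],[0,-0.025,-0.001,0,0],[0,-0.035,-0.001,0,0]]'; python3 -m creep '[[0,-0.010,0,0,0],[0,-0.020,0,0,0],[0,-0.030,0,0,0],[0,-0.040,0,0,0],[0,-0.050,0,0,0]]'
```

```text
time: 4.62
eef_pos: [0.4702, -0.3649, 0.0808]
tcp_rot: [[1.0, 0.028, 0.0], [0.028, -1.0, -0.001], [0.0, 0.001, -1.0]]
contact_force: [-0.7, -1.2, 5.2]
opening: 0.13
gripper_force: 42.5
time: 5.25
eef_pos: [0.4689, -0.3147, 0.0808]
tcp_rot: [[1.0, 0.029, 0.001], [0.029, -1.0, -0.001], [0.001, 0.001, -1.0]]
contact_force: [0.6, -1.2, 5.6]
opening: 0.125
gripper_force: 42.5
```

```bash
python3 -m creep '[[0,-0.010,-0.001,0,0],[0,-0.020,-0.002,0,0],[0,-0.028,-0.002,0,0],[0,-0.034,-0.002,0,0],[0,-0.036,-0.002,0,0]]'; python3 - <<'E'
from h import *
s=get_state();print(s['eef_pos'],s['contact_force'],s['torque'])
for c in('top','side'):
    p=camera(c);save(p,c+'4')
    for n in('nose','push_bar','caddy','axle_fl','axle_fr','axle_rl','axle_rr'):
        for d in landmark_of(p,n)[:4]:
            x=np.array(d['position'])
            if np.hypot(x[0]-.465,x[1]+.19)<.15: print(c,n,x,d['score'])
p=camera('side');a=p['frame'][150:270,290:440];cv2.imwrite('pics/d2.png',cv2.resize(a,None,fx=5,fy=5,interpolation=2))
E
```

```text
time: 5.88
eef_pos: [0.4672, -0.2781, 0.0817]
tcp_rot: [[1.0, 0.029, -0.001], [0.029, -1.0, 0.001], [-0.001, -0.001, -1.0]]
contact_force: [-0.4, -0.8, -3.0]
opening: 0.126
gripper_force: 41.5
[ 0.46722032 -0.27807829  0.08165246] [-0.3796786  -0.82265909 -3.04051504] [-0.1655182  -0.00822227  0.00554265]
top nose [ 0.459  -0.0955  0.0555] 0.85
top push_bar [ 0.4636 -0.2747  0.0927] 0.62
top caddy [ 0.4606 -0.1825  0.0026] 0.65
side nose [ 0.4577 -0.0934  0.0563] 0.82
side push_bar [ 0.4642 -0.2792  0.0969] 0.88
side caddy [ 0.4615 -0.1851 -0.0019] 0.65
```

View pics/d2.png

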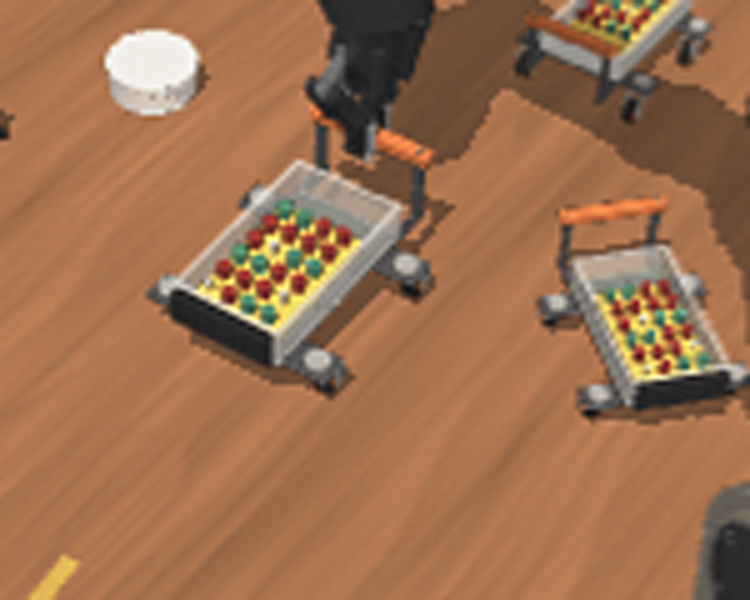

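The force went to −3 N, so the rear is a little unloaded. I'll lower 1 mm and roll a bit more straight ahead, then plan the curve.

```bash
python3 -m creep '[[0,-0.001,0.001,0,0],[0,-0.004,0.001,0,0],[0,-0.010,0.001,0,0],[0,-0.016,0.001,0,0],[0,-0.018,0.001,0,0]]'; cat > plan.py <<'E'
from h import *
b=np.array([.5204,.2099]);byaw=96.45
s=get_state();t=np.array(s['eef_pos'][:2]);R=np.array(s['tcp_rot']);print(s['time'],s['eef_pos'],s['contact_force'],s['torque'],s['opening'])
H=lambda a:np.array([np.cos(np.radians(a)),np.sin(np.radians(a))])
ty=np.degrees(np.arctan2(R[1,1],R[0,1]))+180
OFF=.0033
org=lambda t,a:t+.1*H(a)+OFF*H(a+90)
tcp=lambda o,a:o-.1*H(a)-OFF*H(a+90)
o=org(t,ty);rel=lambda o:(float((o-b)@H(byaw)),float((o-b)@H(byaw+90)))
print('yaw rel',ty-byaw,'bay xy',rel(o))
def path(end,ds=.01,ramp=.09):
    x0,y0=rel(o);p0=ty-byaw
    def run(pm,L):
        n=int(round(L/ds));x,y=x0,y0;out=[]
        for k in range(n):
            def psi(q):
                if q<ramp:w=(1-np.cos(np.pi*q/ramp))/2;return p0+(pm-p0)*w
                if q>L-ramp:w=(1-np.cos(np.pi*(L-q)/ramp))/2;return pm*w
                return pm
            m=np.radians(psi((k+.5)*ds));x+=ds*np.cos(m);y+=ds*np.sin(m);out.append((x,y,psi((k+1)*ds)))
        return out
    f=lambda q:[run(q[0],q[1])[-1][1]*100,(run(q[0],q[1])[-1][0]-end)*100]
    best=min(((pm,L) for pm in np.arange(-45,10,.25) for L in np.arange(2*ramp,.5,ds)),key=lambda q:abs(f(q)[0])*3+abs(f(q)[1]))
    print('peak',best);P=run(*best);print('end',P[-1])
    a0=ty;t0=t
    for i in range(0,len(P),5):
        rows=[]
        for x,y,ps in P[i:i+5]:
            a=byaw+ps;w=b+x*H(byaw)+y*H(byaw+90);d=tcp(w,a)-t0
            rows.append([round(float(d@H(a0-90)),4),round(float(-d@H(a0)),4),0,round(float(a0-a),1),0])
        print(rows);a0=a;t0=tcp(w,a)
E
python3 - <<'E'
from plan import *
path(-.07)
p=camera('side');q=org(t,ty);L=lambda x,y,z:[*(q+x*H(ty)+y*H(ty+90)),z]
P=proj(p,[L(55,60,12),L(40,60,12.5),L(-55,60,12),L(-70,60,12.5)] if 0 else [L(.055,.06,.0125),L(.04,.06,.0125),L(-.055,.06,.0125),L(-.07,.06,.0125)])
a=cv2.resize(p['frame'][170:260,300:420],None,fx=6,fy=6,interpolation=2)
for i,(u,v) in enumerate(P): cv2.circle(a,(int((u-300)*6),int((v-170)*6)),3,[(255,255,0),(0,255,0)][i%2],-1)
cv2.imwrite('pics/d3.png',a)
E
```

```text
time: 7.35
eef_pos: [0.4675, -0.2599, 0.0813]
tcp_rot: [[1.0, 0.029, 0.0], [0.029, -1.0, 0.001], [0.0, -0.001, -1.0]]
contact_force: [-1.0, -1.2, -1.3]
opening: 0.128
gripper_force: 41.5
7.35 [ 0.46745432 -0.25991739  0.0813381 ] [-1.02581625 -1.23734613 -1.32599417] [-0.07173442 -0.04397877  0.00184266] 0.1283774862989016
yaw rel -4.763250272488705 bay xy (-0.360967200422352, 0.1003727465348325)
peak (np.float64(-26.0), np.float64(0.3100000000000001))
end (np.float64(-0.0715229132912398), np.float64(-0.0002690578130356123), np.float64(-0.0))
[[-0.0011, -0.01, 0, 0.6, 0], [-0.0041, -0.0199, 0, 2.5, 0], [-0.0083, -0.0301, 0, 5.3, 0], [-0.0131, -0.0406, 0, 8.8, 0], [-0.0177, -0.0514, 0, 12.5, 0]]
[[-0.0057, -0.01, 0, 3.5, 0], [-0.0098, -0.0202, 0, 6.3, 0], [-0.0117, -0.0304, 0, 8.1, 0], [-0.0113, -0.0404, 0, 8.8, 0], [-0.0098, -0.0503, 0, 8.8, 0]]
[[-0.0, -0.01, 0, 0.0, 0], [-0.0, -0.02, 0, 0.0, 0], [-0.0, -0.03, 0, 0.0, 0], [-0.0, -0.04, 0, 0.0, 0], [-0.0, -0.05, 0, 0.0, 0]]
[[0.0, -0.01, 0, 0.0, 0], [0.0, -0.02, 0, 0.0, 0], [0.0, -0.03, 0, 0.0, 0], [0.0, -0.04, 0, 0.0, 0], [0.0, -0.05, 0, 0.0, 0]]
[[-0.0, -0.01, 0, 0.0, 0], [-0.0, -0.02, 0, 0.0, 0], [0.0013, -0.0301, 0, -0.8, 0], [0.005, -0.0403, 0, -3.0, 0], [0.0102, -0.051, 0, -6.5, 0]]
[[0.007, -0.0105, 0, -4.2, 0], [0.0137, -0.0216, 0, -8.8, 0], [0.019, -0.0331, 0, -13.0, 0], [0.0222, -0.0444, 0, -16.5, 0], [0.0229, -0.0553, 0, -18.7, 0]]
[[0.0013, -0.0101, 0, -0.8, 0]]
```

View pics/d3.png

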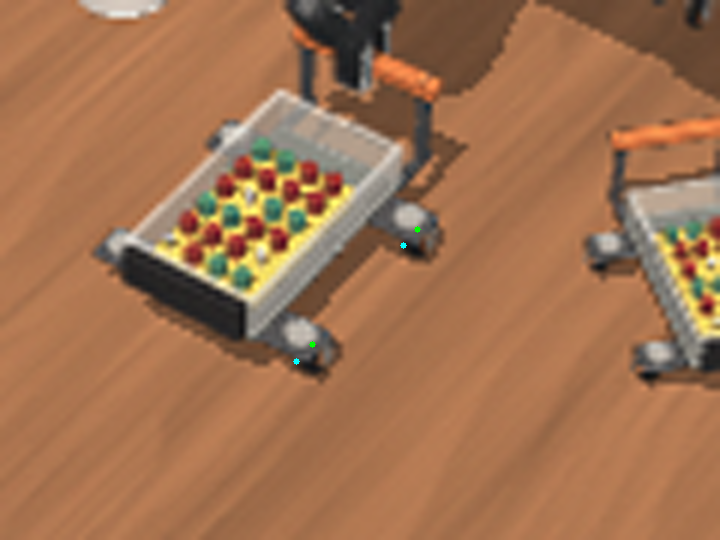

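Both left wheels sit on the predicted trailing spots, around (310,350) and (415,235) in the crop. Starting the steer.

```bash
python3 -m creep '[[-0.001,-0.010,0.0005,0.6,0],[-0.004,-0.020,0.0005,2.5,0],[-0.008,-0.030,0.0005,5.3,0],[-0.013,-0.0405,0.0005,8.8,0],[-0.0175,-0.0515,0.0005,12.5,0]]'
python3 -m creep '[[-0.0055,-0.010,0,3.5,0],[-0.010,-0.020,0,6.3,0],[-0.0115,-0.030,0,8.0,0],[-0.011,-0.0405,0,8.7,0],[-0.010,-0.0505,0,8.7,0]]'
python3 -m creep '[[0,-0.010,0,0,0],[0,-0.020,0,0,0],[0,-0.030,0,0,0],[0,-0.040,0,0,0],[0,-0.050,0,0,0]]'
python3 -c "
from plan import *
p=camera('top')
for n in('nose','push_bar','caddy'):
  for d in landmark_of(p,n)[:3]:
    x=np.array(d['position'])
    if x[0]>.4 and -.3<x[1]<.2: print(n,x,d['score'],rel(x[:2]))
path(-.07)"
```

```text
time: 8.02
eef_pos: [0.4481, -0.2096, 0.0811]
tcp_rot: [[0.982, -0.191, 0.0], [-0.191, -0.982, -0.0], [0.0, 0.0, -1.0]]
contact_force: [-0.0, -0.9, -0.4]
opening: 0.128
gripper_force: 41.7
time: 8.65
eef_pos: [0.4484, -0.1581, 0.0811]
tcp_rot: [[0.942, -0.335, 0.001], [-0.335, -0.942, -0.0], [0.001, 0.0, -1.0]]
contact_force: [-0.5, -0.5, 0.0]
opening: 0.129
gripper_force: 41.8
time: 9.28
eef_pos: [0.4651, -0.111, 0.0809]
tcp_rot: [[0.942, -0.335, 0.0], [-0.335, -0.942, -0.0], [0.0, 0.0, -1.0]]
contact_force: [-0.0, -1.2, 2.6]
opening: 0.126
gripper_force: 42.1
9.275 [ 0.46512652 -0.1109802   0.08094392] [-0.01222375 -1.21352713  2.60877625] [-0.2590696   0.00834649  0.00279072] 0.12598282585780607
yaw rel -26.037365431437976 bay xy (-0.2213405477529282, 0.050039406106426314)
nose [0.5309 0.0654 0.0583] 0.93 (-0.14476488262072906, 0.005799030936850091)
caddy [ 4.935e-01 -1.530e-02  1.000e-04] 0.65 (-0.2207527023397064, 0.052027823418983946)
peak (np.float64(-19.5), np.float64(0.18))
end (np.float64(-0.050362252879802366), np.float64(0.00010537697133602138), np.float64(-0.0))
[[0.0003, -0.01, 0, -0.2, 0], [0.0012, -0.0201, 0, -0.8, 0], [0.0026, -0.0301, 0, -1.6, 0], [0.004, -0.0403, 0, -2.7, 0], [0.0054, -0.0504, 0, -3.8, 0]]
[[0.0018, -0.0101, 0, -1.1, 0], [0.003, -0.0202, 0, -1.9, 0], [0.0036, -0.0302, 0, -2.5, 0], [0.0035, -0.0402, 0, -2.7, 0], [0.004, -0.0503, 0, -3.3, 0]]
[[0.0028, -0.0101, 0, -1.7, 0], [0.0068, -0.0205, 0, -4.3, 0], [0.0113, -0.0312, 0, -7.5, 0], [0.0155, -0.0422, 0, -10.9, 0], [0.0188, -0.0534, 0, -14.0, 0]]
[[0.0043, -0.0102, 0, -2.6, 0], [0.0066, -0.0205, 0, -4.3, 0], [0.0068, -0.0306, 0, -4.9, 0]]
```

```bash
python3 -m creep '[[0,-0.010,0,0,0],[0,-0.020,0,0,0],[0,-0.030,0,0,0],[0,-0.040,0,0,0],[0,-0.050,0,0,0]]'
python3 -m creep '[[0,-0.010,0,0,0],[0,-0.020,0,0,0],[0.0013,-0.030,0,-0.8,0],[0.005,-0.0405,0,-3.0,0],[0.010,-0.051,0,-6.5,0]]'
python3 -m creep '[[0.007,-0.0105,0,-4.2,0],[0.0135,-0.0215,0,-8.8,0],[0.019,-0.033,0,-13,0],[0.022,-0.0445,0,-16.5,0],[0.0235,-0.053,0,-19.2,0]]'
python3 -c "
from plan import *
for c in('top','side'):
 p=camera(c)
 for n in('nose','push_bar','caddy'):
  for d in landmark_of(p,n)[:3]:
    x=np.array(d['position'])
    if x[0]>.4 and -.2<x[1]<.28: print(c,n,x,d['score'],rel(x[:2]))
 if c=='top':
  a=p['frame'][160:260,180:320];cv2.imwrite('pics/d4.png',cv2.resize(a,None,fx=5,fy=5,interpolation=2));np.save('d4.npy',p['frame'])
"
```

```text
time: 10.1
eef_pos: [0.4818, -0.0636, 0.0809]
tcp_rot: [[0.942, -0.335, 0.0], [-0.335, -0.942, -0.0], [0.0, 0.0, -1.0]]
contact_force: [-1.6, 0.1, 3.2]
opening: 0.133
gripper_force: 42.3
time: 10.72
eef_pos: [0.5087, -0.0191, 0.0809]
tcp_rot: [[0.975, -0.224, 0.0], [-0.224, -0.975, 0.0], [0.0, -0.0, -1.0]]
contact_force: [-1.4, -1.5, 3.5]
opening: 0.129
gripper_force: 42.3
time: 11.35
eef_pos: [0.5437, 0.0276, 0.0809]
tcp_rot: [[0.994, 0.11, 0.001], [0.11, -0.994, 0.001], [0.001, -0.0, -1.0]]
contact_force: [1.1, -1.3, 3.8]
opening: 0.128
gripper_force: 42.3
11.35 [0.54368713 0.02759955 0.0808825 ] [ 1.09463123 -1.26763631  3.84623718] [-0.23245209 -0.11740065 -0.04302753] 0.1278530154521681
yaw rel -0.15412754467631373 bay xy (-0.08375400360590118, 0.0003701845334424837)
top nose [0.5219 0.2102 0.0577] 0.62 (0.0001295969060917325, -0.0015242062333987543)
top caddy [0.5279 0.1253 0.0016] 0.81 (-0.08490702535321294, 0.0020511084000746187)
side nose [0.5207 0.2107 0.0587] 0.6 (0.0007612353778956526, -0.0003879699723433526)
side caddy [0.5312 0.1235 0.0011] 0.91 (-0.08706634101363028, -0.0010257984686291126)
```

View pics/d4.png

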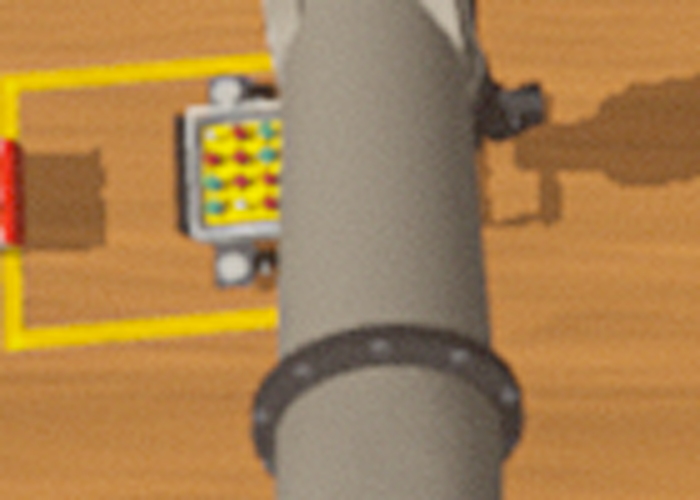

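The caddy is square and centred in the bay, with its nose at about (182,175) in the crop and both visible front castors trailing. Next, a closer run-in and an estimate of where the pad's face is.

```bash
python3 -m creep '[[0,-0.010,-0.0003,-0.1,0],[0,-0.020,-0.0005,-0.15,0],[0,-0.030,-0.0005,-0.15,0],[0,-0.040,-0.0005,-0.15,0],[0,-0.050,-0.0005,-0.15,0]]'
python3 -m creep '[[0,-0.007,0,0,0],[0,-0.012,0,0,0],[0,-0.016,0,0,0],[0,-0.020,0,0,0],[0,-0.022,0,0,0]]'
python3 -c "
from plan import *
p=camera('top')
for u in(183,184,185): print(u,rel(ray(p,u,198,.07)[:2]))
f=np.load('d4.npy');print(f[197,178:192].tolist())
print(p['frame'][197,178:200].tolist())
"
```

```text
time: 12.38
eef_pos: [0.5371, 0.0772, 0.081]
tcp_rot: [[0.994, 0.11, -0.001], [0.11, -0.994, -0.0], [-0.001, -0.0, -1.0]]
contact_force: [-0.6, -0.7, 2.0]
opening: 0.129
gripper_force: 42.0
time: 13.0
eef_pos: [0.535, 0.0984, 0.0811]
tcp_rot: [[0.994, 0.109, -0.0], [0.109, -0.994, 0.0], [-0.0, -0.0, -1.0]]
contact_force: [-0.0, -0.8, -0.2]
opening: 0.132
gripper_force: 41.8
13.0 [0.53495    0.09835782 0.08107168] [-0.01256435 -0.8472732  -0.1805245 ] [-0.14007697 -0.00919119  0.01251914] 0.131846178205013
yaw rel -0.18766854796605514 bay xy (-0.012460363146866221, 0.0010447510498576972)
183 (0.10261250756607458, 0.0035393284584916713)
184 (0.09940055241784057, 0.0038162056891090767)
185 (0.09618805503116869, 0.004093127655455305)
[[147, 156, 163], [128, 139, 202], [67, 87, 236], [34, 55, 239], [29, 49, 191], [35, 45, 131], [42, 63, 129], [51, 89, 141], [44, 91, 140], [55, 99, 143], [53, 96, 141], [58, 99, 145], [54, 99, 143], [49, 94, 141]]
[[148, 159, 162], [127, 141, 202], [70, 85, 236], [32, 47, 238], [14, 38, 185], [34, 43, 131], [36, 55, 125], [53, 92, 141], [54, 97, 143], [51, 99, 143], [58, 98, 144], [56, 100, 145], [58, 97, 144], [58, 100, 147], [51, 85, 123], [49, 64, 83], [55, 66, 77], [109, 117, 120], [147, 155, 159], [129, 136, 142], [91, 127, 131], [96, 149, 133]]
```

```bash
python3 -m creep '[[0,-0.003,0,-0.1,0],[0,-0.006,0,-0.2,0],[0,-0.009,0,-0.2,0],[0,-0.012,0,-0.2,0],[0,-0.014,0,-0.2,0]]'
python3 -m creep '[[0,-0.001,0,0,0],[0,-0.002,0,0,0],[0,-0.003,0,0,0],[0,-0.004,0,0,0],[0,-0.005,0,0,0]]'
python3 -c "
from plan import *"
```

```text
time: 13.68
eef_pos: [0.5335, 0.1124, 0.0812]
tcp_rot: [[0.994, 0.113, -0.0], [0.113, -0.994, 0.0], [-0.0, -0.0, -1.0]]
contact_force: [0.3, -0.9, -0.6]
opening: 0.124
gripper_force: 41.7
time: 14.3
eef_pos: [0.533, 0.1171, 0.0812]
tcp_rot: [[0.994, 0.113, -0.0], [0.113, -0.994, -0.0], [-0.0, 0.0, -1.0]]
contact_force: [0.2, -0.8, -1.9]
opening: 0.13
gripper_force: 41.6
14.3 [0.53301692 0.1170748  0.08122963] [ 0.15435098 -0.83462882 -1.88625546] [-0.18481387 -0.01259295  0.03633198] 0.1302043426939684
yaw rel 0.013668956207737892 bay xy (0.006344234502172463, 0.0012144254276559082)
```

```bash
python3 -m creep '[[0,-0.001,0.0003,0,0],[0,-0.002,0.0005,0,0],[0,-0.003,0.0005,0,0],[0,-0.004,0.0005,0,0],[0,-0.005,0.0005,0,0]]'
python3 -m creep '[[0,-0.0008,0,0,0],[0,-0.0016,0,0,0],[0,-0.0024,0,0,0],[0,-0.0032,0,0,0]]'
python3 -c "
from plan import *"
```

```text
time: 14.92
eef_pos: [0.5327, 0.1222, 0.081]
tcp_rot: [[0.994, 0.113, 0.001], [0.113, -0.994, 0.0], [0.001, -0.0, -1.0]]
contact_force: [-0.4, -0.9, 2.4]
opening: 0.129
gripper_force: 42.0
time: 15.42
eef_pos: [0.5324, 0.1253, 0.081]
tcp_rot: [[0.994, 0.113, 0.0], [0.113, -0.994, 0.0], [0.0, -0.0, -1.0]]
contact_force: [-0.0, -1.2, 1.6]
opening: 0.128
gripper_force: 42.1
15.425 [0.53235467 0.12529759 0.08095235] [-0.03950848 -1.2391282   1.64005156] [-0.14686439  0.00039841  0.02900684] 0.1278799017491411
yaw rel 0.014474353130921713 bay xy (0.014589326872272462, 0.0009501642402114569)
```

Baseline push is about −1 N in y. Continuing in 2–3 mm commands.

```bash
python3 -m creep '[[0,-0.0006,0,0,0],[0,-0.0012,0,0,0],[0,-0.0018,0,0,0],[0,-0.0024,0,0,0]]' | grep -E "eef|contact"
python3 -m creep '[[0,-0.0005,0,0,0],[0,-0.001,0,0,0],[0,-0.0015,0,0,0]]'| grep -E "eef|contact"
```

```text
eef_pos: [0.532, 0.1277, 0.0809]
contact_force: [0.4, -0.8, 2.4]
eef_pos: [0.5318, 0.1291, 0.0809]
contact_force: [0.7, -0.9, 3.4]
```

```bash
python3 -m creep '[[0,-0.0005,0,0,0],[0,-0.001,0,0,0],[0,-0.0015,0,0,0]]'| grep -E "eef|contact"
```

```text
eef_pos: [0.5317, 0.1305, 0.0809]
contact_force: [-0.6, -1.0, 3.9]
```

```bash
python3 -m creep '[[0,-0.0005,-0.0002,0,0],[0,-0.001,-0.0003,0,0],[0,-0.0015,-0.0003,0,0]]'| grep -E "eef|contact"
```

```text
eef_pos: [0.5315, 0.1312, 0.081]
contact_force: [-0.3, -3.3, 3.2]
```

```bash
python3 -m creep '[[0,-0.0005,0,0,0],[0,-0.001,0,0,0],[0,-0.0015,0,0,0]]'| grep -E "eef|contact"
```

```text
eef_pos: [0.5313, 0.1322, 0.081]
contact_force: [0.8, -5.6, 2.7]
```

```bash
python3 -m creep '[[0,-0.0005,0,0,0],[0,-0.001,0,0,0]]'| grep -E "eef|contact"
```

```text
eef_pos: [0.5313, 0.1325, 0.0809]
contact_force: [0.9, -5.7, 3.0]
```

```bash
for i in 1 2; do python3 -m creep '[[0,0,0,0,0],[0,0,0,0,0],[0,0,0,0,0],[0,0,0,0,0],[0,0,0,0,0]]'| grep -E "time|eef|contact"; done; python3 plan.py
```

```text
time: 18.3
eef_pos: [0.5313, 0.1325, 0.0809]
contact_force: [-0.0, -6.2, 3.6]
time: 18.92
eef_pos: [0.5313, 0.1325, 0.0809]
contact_force: [0.3, -5.9, 3.7]
18.925 [0.53130434 0.13252533 0.08094632] [ 0.33341541 -5.88255582  3.7194637 ] [-1.27579611 -0.19895344  0.05478786] 0.12903261587704395
yaw rel -0.05407408938854985 bay xy (0.021893211096421176, 0.001062276759133039)
```

Held for more than a second at about 5 N. I'll ease back gently to zero press so the spring does not kick the caddy on release.

```bash
python3 -m creep '[[0,0.0007,-0.0002,0,0],[0,0.0014,-0.0004,0,0],[0,0.0021,-0.0005,0,0],[0,0.0028,-0.0005,0,0],[0,0.0034,-0.0005,0,0]]'| grep -E "eef|contact"; python3 -m creep '[[0,0,0,0,0],[0,0,0,0,0]]'| grep -E "eef|contact"
```

```text
eef_pos: [0.5311, 0.1317, 0.0812]
contact_force: [1.1, -2.2, -1.6]
eef_pos: [0.5311, 0.1315, 0.0813]
contact_force: [1.2, -2.7, -2.0]
```

```bash
python3 -m creep '[[0,0.0005,0.0002,0,0],[0,0.001,0.0003,0,0],[0,0.0015,0.0003,0,0],[0,0.0018,0.0003,0,0],[0,0.0018,0.0003,0,0]]'| grep -E "eef|contact"; python3 -m creep '[[0,0,0,0,0],[0,0,0,0,0]]'| grep -E "eef|contact"
```

```text
eef_pos: [0.5313, 0.1303, 0.0812]
contact_force: [-0.1, 0.1, -2.8]
eef_pos: [0.5315, 0.1297, 0.0812]
contact_force: [0.1, 0.5, -2.8]
```

```bash
python3 -m creep '[[0,0,0.0004,0,0],[0,0,0.0007,0,0],[0,0,0.0007,0,0]]'| grep -E "eef|contact"; python3 -m creep '[[0,0,0,0,0.2],[0,0,0,0,0.3],[0,0,0,0,0.4],[0,0,0,0,0.5],[0,0,0,0,0.5]]'; python3 -c "
from plan import *
p=camera('side')
for n in('nose','push_bar','caddy'):
  for d in landmark_of(p,n)[:3]:
    x=np.array(d['position'])
    if x[0]>.4 and 0<x[1]<.35: print(n,x,d['score'],rel(x[:2]))
a=p['frame'][150:330,190:400];cv2.imwrite('pics/d5.png',cv2.resize(a,None,fx=3.3,fy=3.3,interpolation=2))"
```

```text
eef_pos: [0.532, 0.1296, 0.081]
contact_force: [-0.8, -0.4, -0.1]
time: 21.68
eef_pos: [0.5317, 0.1293, 0.0806]
tcp_rot: [[0.994, 0.113, -0.0], [0.113, -0.994, -0.0], [-0.0, 0.0, -1.0]]
contact_force: [-0.4, -0.0, 0.2]
opening: 0.503
gripper_force: 0.0
21.675 [0.53170091 0.12934219 0.08056422] [-0.416847   -0.00166117  0.16751787] [0.03507687 0.08267471 0.00310522] 0.5026581344114139
yaw rel 0.010787135778926427 bay xy (0.01868197880353157, 0.0011389987968519369)
nose [0.5056 0.3117 0.0581] 0.83 (0.10281820756969083, 0.0032705033490220033)
push_bar [0.5283 0.1301 0.0946] 0.82 (-0.08018234252377279, 0.0011144269381072307)
push_bar [ 5.175e-01  2.270e-01 -2.000e-04] 0.64 (0.01731753628054917, 0.0009606961912402231)
caddy [ 0.5205  0.2243 -0.0016] 0.81 (0.014297618215658127, -0.0017170070935441097)
```

View pics/d5.png

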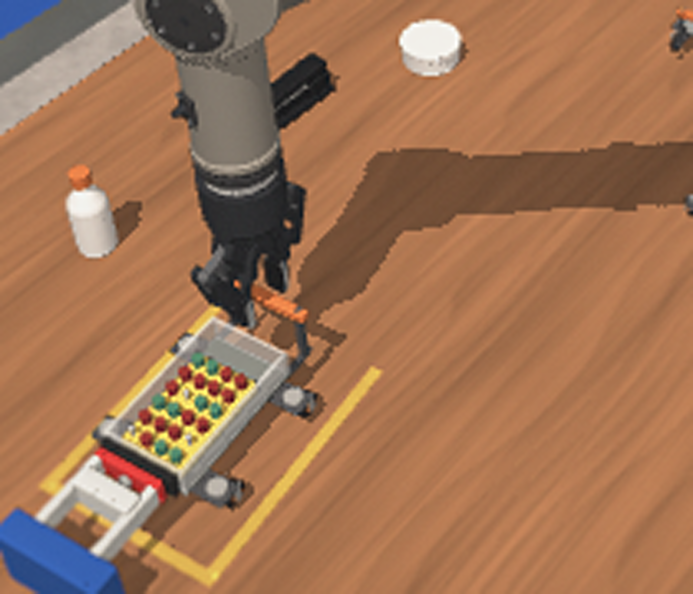

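The caddy stands centred, its nose at the red pad around (140,475) in the crop, its left castors trailing and the fingers open around the bar. I'll withdraw straight up, slowly at first.

```bash
python3 -m creep '[[0,0,-0.010,0,0.6],[0,0,-0.025,0,0.6],[0,0,-0.045,0,0.6],[0,0,-0.075,0,0.6],[0,0,-0.11,0,0.6]]'; python3 -m creep '[[0,0,-0.03,0,0.6],[0,0.0,-0.05,0,0.6],[0,0,-0.05,0,0.6],[0,0,-0.05,0,0.6],[0,0,-0.05,0,0.6]]'| grep -E "time|eef|contact"; python3 -c "
from plan import *
p=camera('side')
for n in('nose','push_bar','caddy'):
  for d in landmark_of(p,n)[:3]:
    x=np.array(d['position'])
    if x[0]>.4 and 0<x[1]<.35: print(n,x,d['score'],rel(x[:2]))
a=p['frame'][220:340,180:300];cv2.imwrite('pics/d6.png',cv2.resize(a,None,fx=5,fy=5,interpolation=2))"
```

```text
time: 22.5
eef_pos: [0.5316, 0.1294, 0.1925]
tcp_rot: [[0.994, 0.113, 0.001], [0.113, -0.994, 0.0], [0.001, -0.0, -1.0]]
contact_force: [0.5, 0.9, 0.7]
opening: 0.6
gripper_force: 0.0
time: 23.12
eef_pos: [0.5309, 0.1291, 0.2394]
contact_force: [-0.2, -0.2, -0.5]
23.125 [0.53092933 0.12910624 0.23940847] [-0.22217275 -0.22448524 -0.52089483] [-0.02814125 -0.04277319  0.01058186] 0.5996338003159063
yaw rel 0.014424063761936168 bay xy (0.018533984819137712, 0.001938550908951881)
nose [0.5065 0.3124 0.0559] 0.79 (0.10341267425155161, 0.0022975648287868813)
push_bar [0.5326 0.1276 0.0956] 0.79 (-0.08314956348599778, -0.002877514915343585)
caddy [0.5199 0.2253 0.0024] 0.58 (0.015358690150895199, -0.0012331410498376155)
```

View pics/d6.png

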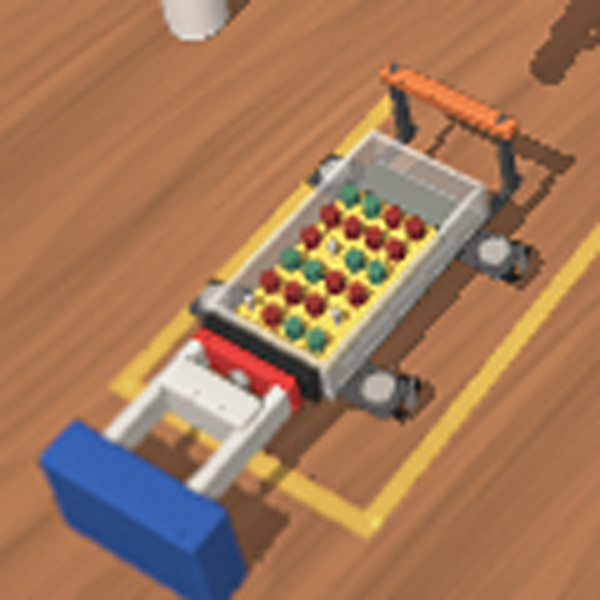

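```bash
python3 - <<'E'
from plan import *
p=camera('side');q=b+.0187*H(byaw)+.0*H(byaw+90);L=lambda x,y,z:[*(q+x*H(byaw)+y*H(byaw+90)),z]
a=cv2.resize(p['frame'][250:320,225:295],None,fx=8,fy=8,interpolation=2)
for px in(.055,-.055):
    for z,c,ang in((.038,(255,255,0),None),(.0125,(0,255,0),0),(.0125,(0,0,255),30),(.0125,(255,0,255),-30)):
        d=(0,0) if ang is None else (-.015*np.cos(np.radians(ang)),.015*np.sin(np.radians(ang)))
        u,v=proj(p,[L(px+d[0],.06+d[1],z)])[0];cv2.circle(a,(int((u-225+.5)*8),int((v-250+.5)*8)),4,c,-1)
cv2.imwrite('pics/d7.png',a)
for c in('side','top'):
  k=camera(c)
  for n in('axle_fl','axle_fr','axle_rl','axle_rr'):
    for d in landmark_of(k,n)[:3]:
      x=np.array(d['position'])
      if x[0]>.4 and 0<x[1]<.35: r=rel(x[:2]);print(c,n,r[0]-.0187,r[1],d['score'])
E
```

```text
23.325 [0.53135557 0.12928342 0.23990316] [0.32413154 0.09364103 0.03458048] [ 0.02731834  0.05803436 -0.04481369] 0.6001886414721077
yaw rel 0.018611887409861083 bay xy (0.018661914738322915, 0.0015024091108063005)
side axle_fl 0.04160420070406478 0.056281909859597634 0.37
side axle_rl -0.07405043483045229 0.06231227298116998 0.37
top axle_rl -0.13084342097830667 -0.24777056550624074 0.43
top axle_rl -0.06892828389470007 0.06133065707289792 0.36
```

View pics/d7.png

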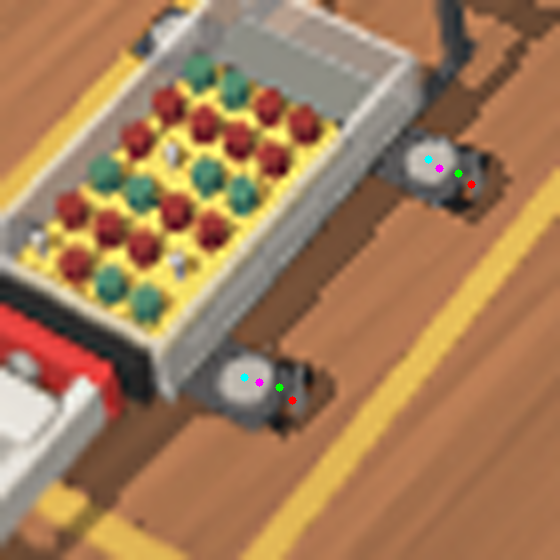

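The axles are at (40, 60) and (−70, 60) mm within measuring error, so the castors trail. The caddy is at rest, so I'm handing in.

```bash
python3 -c "
from rig import *
print(sign_off())"
```

```text
the job is handed in; nothing more can be done
None
```

The caddy stands released in the bay, square and within about 2 mm of the midline, with its nose by the stop after a hold of over a second at about 5 N. The left castors measured as trailing; the right ones could not be measured at the end. The stapler, glue bottle and tin were not touched, and I handed the job in after about 23.5 s of the 61 s allowed.

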